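# Free a microscope objective from a ratchet clamp

## Task

A microscope objective is clamped by its flange in the ratchet jig. Press the knurled thumb screw gently to lift the pawl and, keeping it pressed, slide the clamp carriage well back; then slide the objective out from under the fixed jaw, and stand it nose-up in the open tray without dropping it. Leave the clamp open and the other things on the bench where they are.

Things in the scene. Friction and masses are not known exactly. Their poses are not given: they have to be found in the camera images.
- jig: Fixed dark steel plate 90 (x) x 220 (y) x 12 mm, y -120 to +100 about its origin (on the bench). Fixed aluminium jaw at the +y end: lip from y=93 to y=75, underside 21.5, top 27 mm above the bench, 68 mm wide. Low rails (20 mm above the bench) at x=+-22.5 hold the flange sideways. Rack of 8 mm pitch along y at x=-18. Push no part of the jig or clamp with more than 40 N.
- carriage (a joint): Distance the aluminium clamp carriage has slid back along the jig's -y, m: 0 clamped, 0.05 fully back; needs about 3 N. Its front lip (underside 21.5, top 27 mm above the bench) ends at jig y=45 when clamped. A sprung pawl on it drops into the fixed rack and bars the way back (1.5 mm play). Keep the pawl lifted during the whole slide: let go, it falls back into the rack.
- pawl_hinge (a point): On the carriage: centre of the pawl's hinge (along the jig's x), 24 mm above the bench. The steel pawl's nose lies to -y of it, 5 mm deep in the rack; its tail, with a thumb screw on it, to +y. Pressing the screw lifts the nose: about 3 N at first touch, 6 N fully down. The nose is clear after about 7 mm of press (0.27 rad); a hard stop comes at 10 to 12 mm (0.40 rad).
- thumb_axis (a point): On the carriage, not the pawl: point on the thumb screw's axis at the top of the pawl's tail, 32 mm above the bench, 31 mm to the jig's +y of the hinge; axes as the jig's. The steel screw is an 18 mm disc; its flat slippery top stands 10 to 26 mm above this point, set differently each time and not reported: feel for it. As it goes down its top also tips and moves up to 11 mm to +y.
- thumb_rest (a point): On the face (looking to the jig's +y) of the carriage's upright thumb rest, an aluminium plate 68 mm wide (x), 5 mm thick, from 36 to 66 mm above the bench; this point is 60 mm above the bench and 12 mm to -y from the thumb screw's axis. A finger pressing the screw can push this face to -y to slide the carriage.
- objective: Satin aluminium microscope objective, 120 to 210 g, standing nose-up; origin: centre of its underside, z up its axis. Flange 44 mm wide, 8 thick; plain barrel 27 mm wide from 8 to 44 mm; tapers to a 10 mm nose at 62 mm. Starts on the jig plate at jig x=0, y=60, flange 7 mm under both lips. With the carriage 30 mm back, slide it about 12 mm to the jig's -y before lifting.
- tray: Fixed open aluminium tray 130 (x) x 120 (y) x 18 mm with a dark mat inside, walls 4 mm; origin at the centre of its underside; inner floor 4 mm above the bench. It stands at the near or the far place to the left; a closed black case of similar size stands in the other.
- case: Fixed closed black case 120 x 110 x 43 mm, origin at the centre of its underside; not to be used.
- eyepiece: Bystander: loose black eyepiece, 34 mm wide, 48 mm tall, origin under its centre.
- dust_cap: Bystander: loose white cap, 32 mm wide, 16 mm tall, origin under its centre.
- screwdriver: Bystander: loose screwdriver about 160 mm long, lying on the bench.
Mind the look-alikes: they are no part of the job. Several things have the shape of the objective; the one meant has the colours described above.

How it is judged:
By the outcome, as a careful person would: the job done as asked, in the order asked, and still so for the second after the job is handed in, with the robot touching nothing.
It also fails if it takes over 58 s, if anything falls off the work surface, if the arm or the gripper's body presses on something with over 40 N, if the wrist force passes 120 N, or if a joint passes its speed limit or range.

## Robot

A 6-joint arm with a two-finger parallel gripper is mounted at the origin on the work surface. World frame = base frame: x ahead of the robot, y to its left, z up, the work surface at z = 0. Lengths are in m, angles in rad, forces in N, time in s.
With the tool pointing down it reaches from about 0.375 to 0.975 m from the base axis. Payload 3.8 kg.
Tool frame: the origin (TCP) lies at the very end of the fingers, on their centre line; the grasp point (between the pads) lies 19 mm behind it; z points along the fingers, y is the direction in which the jaws open and shut (so a half turn about z gives the same grasp; the last joint's range is limited). The gripper opens to 88 mm and grips with 3 to 60 N. Pads are 18 mm wide; open, the fingers measure 123 mm over their backs; the gripper's body (75 mm by 187 mm) begins 45 mm behind the grasp point.
Start: joints at [1.074, 0.264, 1.604, -0, 1.274, -0.037], TCP at [0.3, 0.605, 0.216] pointing down, gripper open.
Joint ranges: [-2.63, 2.63], [-0.94, 2.18], [0.31, 2.57], [-1.31, 4.45], [0, 2.66], [-2.55, 2.55]. Speed limits (rad/s): [2.57, 2.57, 3.14, 3.14, 3.14, 3.14].

## Interface

Orientations are given as [roll, pitch, yaw] about the fixed x, y, z axes, in that order (R = Rz(yaw) Ry(pitch) Rx(roll)).
In Python, from workcell import env, viewer gives the robot as it stands.
- The arm moves only by the tool move_arm, never from a script. Its argument "deltas" is a list of rows, each a list of 7 numbers: the shift along the tool's x, y, z in cm, then the turn, a rotation vector about the tool's x, y, z in degrees, then the opening, from -1 (shut) to 1 (fully open), so that 0 is half open. In form: [[x, y, z, ax, ay, az, jaw], ...]. A call has 1 to 12 rows; each row shifts and turns the commanded pose from where the row before left it, along the tool's axes as they then stand; what a row does not reach is not made up. A row lasts 1/8 s, in which the tool goes at most 62.5 mm and 10.7 degrees, less where a joint would pass 70% of its speed; a pose out of reach is approached as far as the arm can. A call with a gripper value outside its range is refused whole. The fingers move at their own pace and stop on an object; "force" is the grip in N (left out, the last holds). Time passes only in rows, so rows that do not move let the fingers close. It gives the time, the measured TCP pose, the force and the opening at its end, in the units of the state.
- env.read_state(): the state, without advancing time (a new reading comes with each control period).
- viewer.read_camera(name): name is "side" or "top"; returns the picture (420x560x3 uint8, blue, green, red); there is no depth.
- viewer.camera_model(name): a dict with "fx", "fy", "cx", "cy" (pixels), "D" ([k1, k2, p1, p2, k3] as OpenCV has them; the pictures are not rectified), "extrinsics" (4x4, takes a point from world to camera coordinates). Camera axes: x right, y down, z forward; pixel columns grow to the right and rows downward; lengths in m; the calibration is good to about 2 mm. A picture is of the moment at which its call begins. camera_model takes no time and is no camera call.
- env.job_done(): hands the job in, once; it reports no verdict.
The state is a dict: "clock": time; "joint_pos": joint angles; "joint_vel": joint speeds; "joint_torque": joint torques, N m; "tcp_pos": TCP position; "tcp_rot": TCP orientation; "ft_force": force on the tool from outside, world axes, zero at the start; "ft_torque": the same for the moment, N m; "gripper_width": opening from 0.0 (shut) to 1.0 (fully open).
Only numpy, scipy, OpenCV 4.12 (cv2) and the standard library are available. Lean on these libraries where they do the work, as an engineer would, in place of code of your own. Each camera call takes 0.05 s, during which the arm holds its last target.

## Working session

There is one attempt and no reset: what is moved stays moved. The work goes in short steps, Python scripts to look and compute and a tool call to move; the robot and the scene stay as the last step left them, time stands still between calls to the robot, and variables do not carry over. Pictures are saved under pics/ and viewed, and the job is handed in when it is done.

Besides the shell and the picture viewer there is one more tool, called after "Request:" in YAML: its name, and indented under it one key for each argument. move_arm: Moves the arm, as the interface text tells. Its arguments: {"type":"object","properties":{"deltas":{"type":"array"},"force":{"type":"number"}},"required":["deltas"]}

```bash
ls; mkdir -p pics
python3 - <<'E'
from workcell import env, viewer
import cv2, numpy as np
print(env.read_state())
for n in ("side","top"):
    im=viewer.read_camera(n); cv2.imwrite(f"pics/{n}0.png",im)
    m=viewer.camera_model(n); print(n,{k:np.round(v,4).tolist() for k,v in m.items()})
E
```

```text
pics
{'clock': 0.0, 'joint_pos': array([ 1.07411217e+00,  2.64765994e-01,  1.60534604e+00,  1.33118102e-05,
        1.27368656e+00, -3.69084699e-02]), 'joint_vel': array([ 0.00103388, -0.00095631,  0.00170011, -0.0010676 ,  0.00071131,
       -0.00097691]), 'joint_torque': array([ 1.69904138e-04, -5.02091074e+01, -3.56884897e+01,  7.27964798e-02,
        2.91696377e-02, -1.85302747e-04]), 'tcp_pos': array([0.29917608, 0.60424479, 0.2143945 ]), 'tcp_rot': array([-3.13938868e+00, -9.41108261e-05,  2.68181295e+00]), 'ft_force': array([-0.270474  ,  0.23554332, -0.01664204]), 'ft_torque': array([-0.06802753, -0.00384072, -0.00195877]), 'gripper_width': 0.9976955233749691}
side {'fx': 411.7949, 'fy': 411.7949, 'cx': 277.9695, 'cy': 213.0279, 'D': [-0.0273, 0.0, 0.0, 0.0, 0.0], 'extrinsics': [[-0.9812, -0.1929, 0.0002, 0.5295], [-0.1118, 0.5679, -0.8154, 0.1664], [0.1572, -0.8002, -0.5788, 0.7297], [0.0, 0.0, 0.0, 1.0]]}
top {'fx': 417.0576, 'fy': 417.0576, 'cx': 282.4571, 'cy': 204.7534, 'D': [0.0371, 0.0, 0.0, 0.0, 0.0], 'extrinsics': [[0.0223, -0.9995, 0.0208, -0.0956], [-0.996, -0.0241, -0.0865, 0.5609], [0.0869, -0.0188, -0.996, 0.9631], [0.0, 0.0, 0.0, 1.0]]}
```

View pics/side0.png

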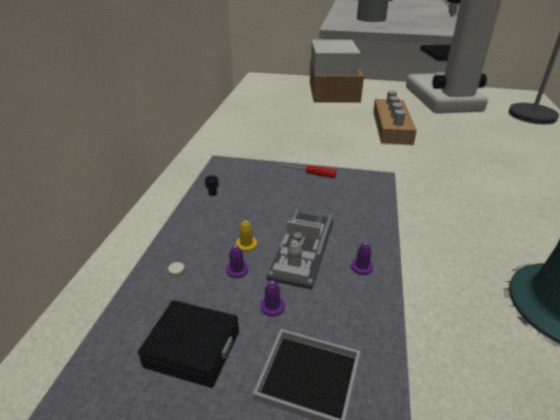

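View pics/top0.png

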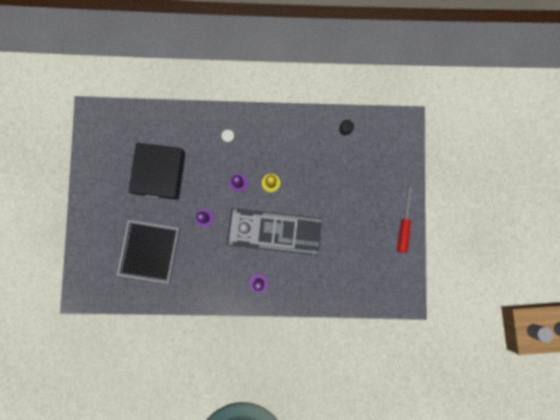

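```bash
cat > h.py <<'E'
from workcell import env, viewer
import cv2, numpy as np
M={n:viewer.camera_model(n) for n in("side","top")}
def KD(n):
    m=M[n];return np.array([[m['fx'],0,m['cx']],[0,m['fy'],m['cy']],[0,0,1.]]),np.array(m['D'],float)
def proj(n,P):
    K,D=KD(n);E=np.array(M[n]['extrinsics']);r=cv2.Rodrigues(E[:3,:3])[0]
    return cv2.projectPoints(np.array(P,float).reshape(-1,1,3),r,E[:3,3],K,D)[0].reshape(-1,2)
def ray(n,uv):
    K,D=KD(n);E=np.array(M[n]['extrinsics'])
    p=cv2.undistortPoints(np.array(uv,float).reshape(1,1,2),K,D).ravel()
    R=E[:3,:3];return -R.T@E[:3,3],R.T@np.array([p[0],p[1],1])
def atz(n,uv,z):
    o,d=ray(n,uv);return o+d*(z-o[2])/d[2]
def tri(uvs,uvt):
    A=[];b=[]
    for n,uv in(("side",uvs),("top",uvt)):
        o,d=ray(n,uv);d/=np.linalg.norm(d);Q=np.eye(3)-np.outer(d,d);A.append(Q);b.append(Q@o)
    A=np.vstack(A);b=np.hstack(b);x=np.linalg.lstsq(A,b,rcond=None)[0];return x,np.linalg.norm(A@x-b)
def crop(im,x0,y0,x1,y1,s,fn):
    cv2.imwrite(fn,cv2.resize(im[y0:y1,x0:x1],None,fx=s,fy=s,interpolation=cv2.INTER_CUBIC))
E
python3 - <<'E'
from h import *
crop(cv2.imread("pics/side0.png"),260,200,345,295,6,"pics/sj.png")
crop(cv2.imread("pics/top0.png"),220,200,330,262,7,"pics/tj.png")
crop(cv2.imread("pics/top0.png"),110,130,220,290,3.5,"pics/tt.png")
crop(cv2.imread("pics/side0.png"),240,320,370,420,5,"pics/st.png")
print(proj("top",[[.3,.605,.214]]),proj("side",[[.3,.605,.214]]))
for n in M:
  o,d=ray(n,(280,210));print(n,o)
E
```

```text
[[-105.97870133  333.86701735]] [[537.68089495 875.07404054]]
side [0.42346275 0.5915132  0.55800299]
top [ 0.47706085 -0.06396583  1.00981387]
```

View pics/sj.png

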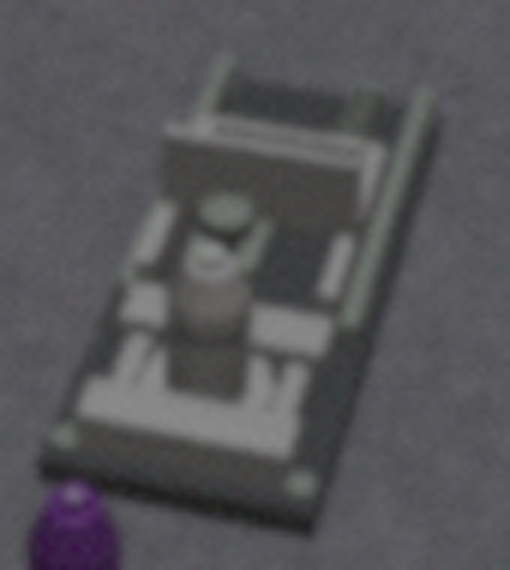

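View pics/tj.png

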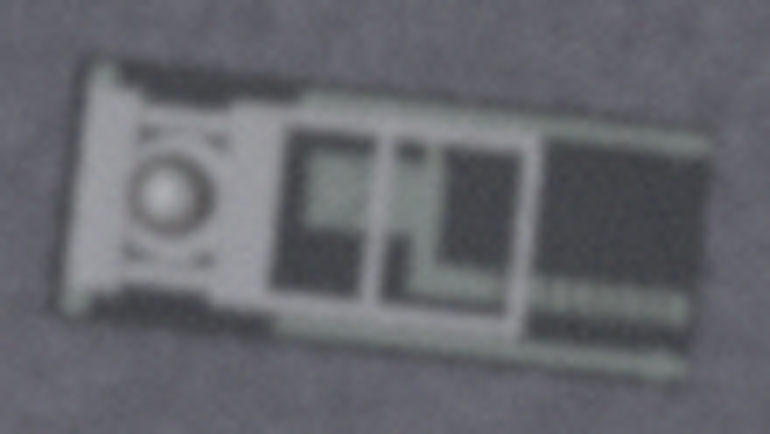

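View pics/tt.png

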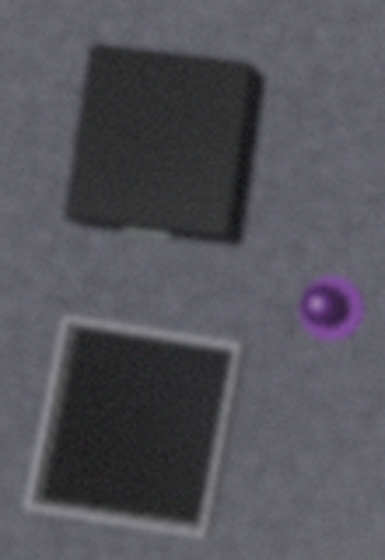

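View pics/st.png

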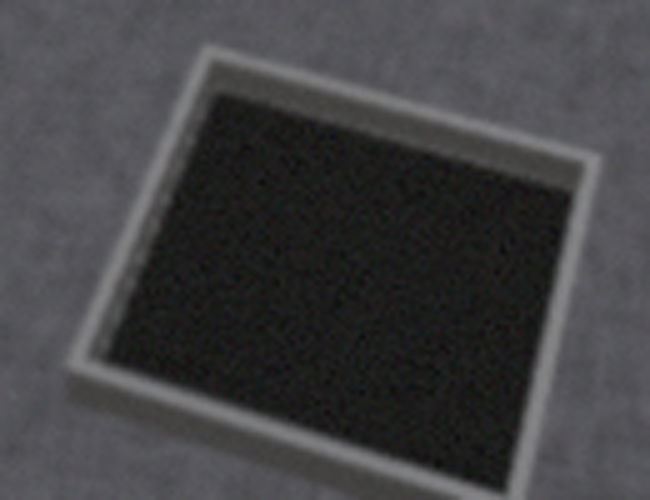

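```bash
cat > fit.py <<'E'
from h import *
from scipy.optimize import least_squares
def T(p,P):
    P=np.array(P,float)/1000;c,s=np.cos(p[2]),np.sin(p[2])
    return np.c_[p[0]+c*P[:,0]-s*P[:,1],p[1]+s*P[:,0]+c*P[:,1],P[:,2]]
tp=lambda a,b:(220+(a+.5)/7-.5,200+(b+.5)/7-.5)
sp=lambda a,b:(260+(a+.5)/6-.5,200+(b+.5)/6-.5)
E
python3 - <<'E'
from fit import *
print(tri(sp(210,252),tp(172,190)), "screw", tri(sp(228,208),tp(335,192)))
J=[([-45,100,12],tp(55,312)),([45,100,12],tp(82,60)),([45,-120,12],tp(714,135)),([-45,-120,12],tp(688,382))]
Js=[([45,100,12],sp(42,465)),([-45,100,12],sp(315,522)),([-45,-120,12],sp(435,100)),([45,-120,12],sp(222,62))]
def f(p):
    return np.r_[(proj("top",T(p,[j[0] for j in J]))-[j[1] for j in J]).ravel(),(proj("side",T(p,[j[0] for j in Js]))-[j[1] for j in Js]).ravel()]
r=least_squares(f,[.45,0,0.],x_scale=[.1,.1,.1],loss='soft_l1');p=r.x;print(p,np.round(f(p),1))
np.save("jig.npy",p)
print(T(p,[[0,60,62]]))
for n,o,s,src in(("top",(220,200),7,"pics/tj.png"),("side",(260,200),6,"pics/sj.png")):
    im=cv2.imread(src)
    def ln(P,c):
        q=(proj(n,T(p,P))+.5-np.array(o))*s-.5
        cv2.polylines(im,[np.int32(q)],True,c,1)
    ln([[45,100,12],[-45,100,12],[-45,-120,12],[45,-120,12]],(0,0,255))
    ln([[34,93,27],[-34,93,27],[-34,75,27],[34,75,27]],(0,255,0))
    a=np.linspace(0,6.28,24)
    ln([[5*np.cos(t),60+5*np.sin(t),62] for t in a],(255,255,0))
    ln([[13.5*np.cos(t),60+13.5*np.sin(t),44] for t in a],(255,255,0))
    ln([[34,45,27],[-34,45,27]],(255,0,255))
    cv2.imwrite(f"pics/ov_{n}.png",im)
E
```

```text
(array([0.50748425, 0.00317928, 0.07161241]), np.float64(5.569921979258534e-05)) screw (array([ 0.5090477 , -0.04862313,  0.04853677]), np.float64(0.00041561533124418387))
[ 0.50102343 -0.05492826 -0.08796468] [-1.3  0.9 -0.5 -0.7  0.5 -1.2  0.3  1.1 -0.6 -1.7  0.6 -1.7  1.3  1.2
 -1.9  1.1]
[[0.50629451 0.00483976 0.062     ]]
```

View pics/ov_top.png

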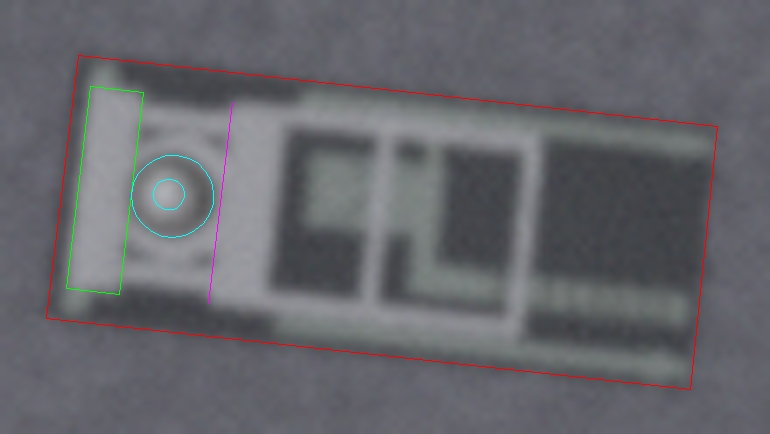

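View pics/ov_side.png

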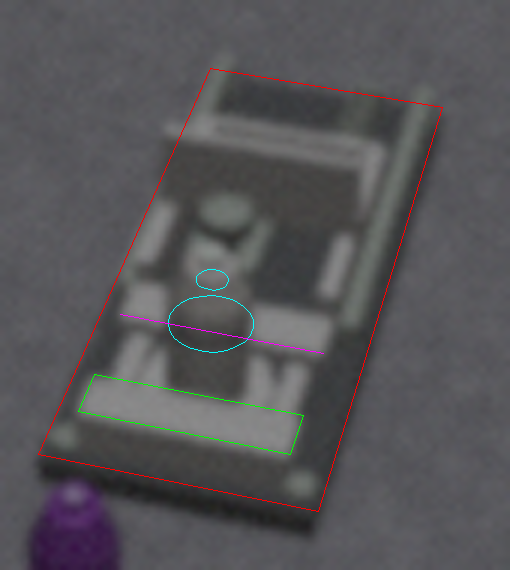

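Run:
```python
from h import *
def c(im,x0,y0,x1,y1,s,fn):
    i=cv2.resize(im[y0:y1,x0:x1],None,fx=s,fy=s,interpolation=cv2.INTER_CUBIC).astype(float)
    i=np.clip((i-30)*1.5,0,255).astype(np.uint8)
    for k in range(0,x1-x0,10): cv2.putText(i,str(x0+k),(k*s,10),0,.4,(0,255,255),1); i[::6,k*s]=(0,255,255)
    for k in range(0,y1-y0,10): cv2.putText(i,str(y0+k),(0,k*s+4),0,.4,(0,255,255),1); i[k*s,::6]=(0,255,255)
    cv2.imwrite(fn,i)
c(cv2.imread("pics/side0.png"),280,205,335,255,12,"pics/sj2.png")
c(cv2.imread("pics/top0.png"),250,205,310,255,12,"pics/tj2.png")
```

```text
(no output)
```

View pics/sj2.png

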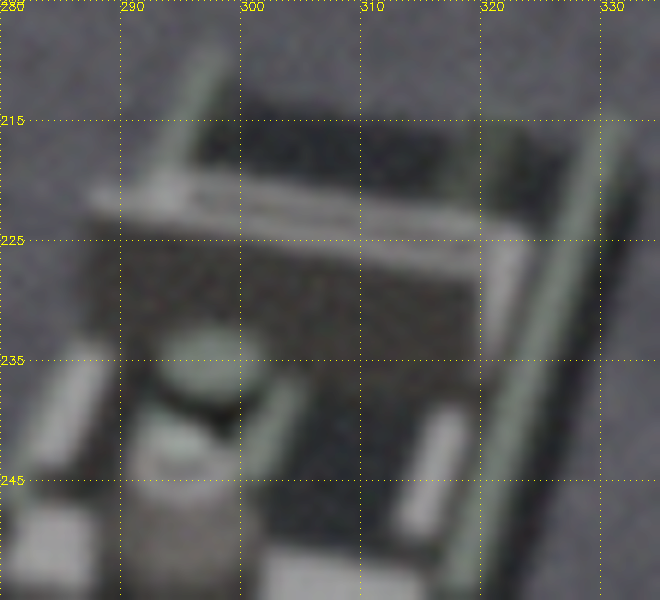

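View pics/tj2.png

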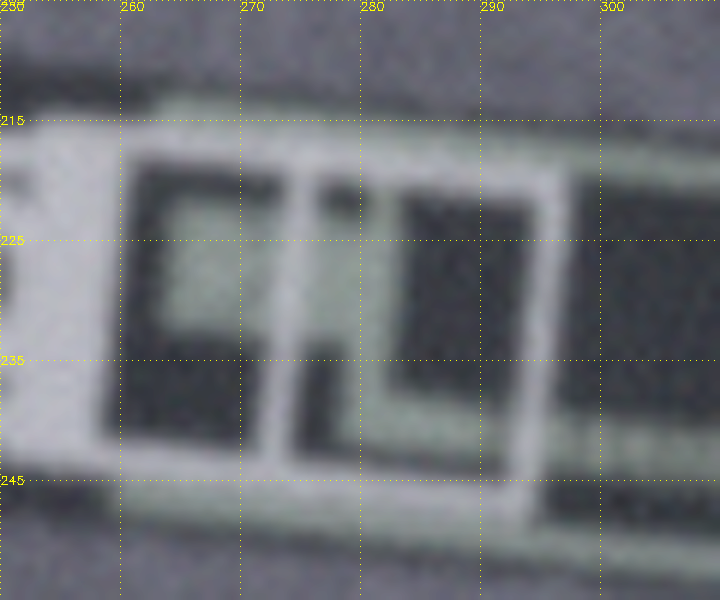

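```bash
cat > fit2.py <<'E'
from fit import *
# key: name -> (func of q) ; q=[x,y,yaw,yr,xt,zs]
top=[(lambda q:[-45,100,12],tp(55,312)),(lambda q:[45,100,12],tp(82,60)),(lambda q:[45,-120,12],tp(714,135)),(lambda q:[-45,-120,12],tp(688,382)),
(lambda q:[0,60,73],tp(173,191)),(lambda q:[34,q[3],66],(273.8,217.5)),(lambda q:[-34,q[3],66],(271.3,242.8)),
(lambda q:[34,45,27],tp(237,102)),(lambda q:[-34,45,27],tp(210,302))]
side=[(lambda q:[45,100,12],sp(42,465)),(lambda q:[-45,100,12],sp(315,522)),(lambda q:[-45,-120,12],sp(435,100)),(lambda q:[45,-120,12],sp(222,62)),
(lambda q:[0,60,73],sp(210,252)),(lambda q:[34,q[3],66],(287.5,222.8)),(lambda q:[-34,q[3],66],(320.3,228.5)),
(lambda q:[q[4],q[3]+12,q[5]],(297.6,235.3)),
(lambda q:[34,45,27],sp(122,322)),(lambda q:[-34,45,27],sp(328,357))]
def f(q):
    o=[]
    for n,L,s in(("top",top,q[6:8]),("side",side,q[8:10])):
        o.append((proj(n,T(q[:3],[l[0](q) for l in L]))-[l[1] for l in L]+s).ravel())
    return np.r_[np.concatenate(o),q[6:]*2]
if __name__=="__main__":
    r=least_squares(f,[.5,-.05,-.09,-10,0,50,0,0,0,0],x_scale=[.1,.1,.1,10,10,10,1,1,1,1],loss='soft_l1');q=r.x
    print(np.round(q,4));e=f(q);k=2*len(top);print(np.round(e[:k].reshape(-1,2),1).tolist());print(np.round(e[k:-4].reshape(-1,2),1).tolist())
    np.save("q.npy",q)
    print("nose",T(q[:3],[[0,60,74]]),"thumb",T(q[:3],[[q[4],q[3]+12,32]]),"rest",T(q[:3],[[q[4],q[3],60]]))
    Tc=[((129.2,221.2),[1,1]),((178.3,228),[1,-1]),((168,282.5),[-1,-1]),((117.5,274.5),[-1,1])]
    for uv,_ in Tc: print("tray top",atz("top",uv,.018))
    for uv in ((281.5,329.5),(380-.5,351.5),(254.5,393)): print("tray side",atz("side",uv,.018))
E
python3 fit2.py
```

```text
[ 0.5007 -0.0548 -0.091  -4.4681  8.0984 47.2755  0.3284 -0.1492  0.1131
  0.3755]
[[-1.0, 0.8], [-0.2, -0.8], [0.8, -1.0], [0.5, 1.3], [-0.7, 0.3], [0.2, -2.0], [-0.8, 2.7], [-0.3, -0.0], [0.1, 0.2]]
[[-0.4, -1.3], [0.7, -1.2], [1.7, 1.7], [-1.4, 1.6], [0.7, 0.5], [-0.7, -0.7], [-0.2, -0.6], [-0.0, 0.0], [-0.0, -0.8], [-0.5, -0.1]]
nose [[0.50611262 0.00497637 0.074     ]] thumb [[ 0.5094072  -0.04801075  0.032     ]] rest [[ 0.5083162  -0.05996106  0.06      ]]
tray top [0.51615285 0.27655334 0.018     ]
tray top [0.50268723 0.16170806 0.018     ]
tray top [0.37563444 0.1796167  0.018     ]
tray top [0.39207377 0.29623137 0.018     ]
tray side [0.50148422 0.16428333 0.018     ]
tray side [0.34526158 0.17682652 0.018     ]
tray side [0.51810319 0.28061238 0.018     ]
```

Request:
move_arm:
  deltas:
    - [0,0,0,0,0,9.83,-1]
    - [0,0,0,0,0,9.83,-1]
    - [0,0,0,0,0,9.83,-1]
    - [0,0,0,0,0,9.83,-1]
    - [0,0,0,0,0,9.83,-1]
    - [0,0,0,0,0,9.83,-1]
    - [0,0,0,0,0,9.83,-1]
  force: 20

```text
clock: 0.98
tcp_pos: [0.2993, 0.6045, 0.2149]
tcp_rot: [-3.141, 0.001, 1.475]
ft_force: [0.8, 0.1, 0.4]
gripper_width: 0.232
```

```bash
cat > st.py <<'E'
from fit import *
from scipy.spatial.transform import Rotation as Ro
q=np.load("q.npy")
def jigxy(P):
    c,s=np.cos(q[2]),np.sin(q[2]);d=np.array(P[:2])-q[:2];return 1000*(c*d[0]+s*d[1]),1000*(-s*d[0]+c*d[1])
def st():
    s=env.read_state();R=Ro.from_euler('xyz',s['tcp_rot'])
    print("t",round(s['clock'],2),"tcp",np.round(s['tcp_pos'],4),"jig",np.round(jigxy(s['tcp_pos']),1),"rpy",np.round(s['tcp_rot'],4),"F",np.round(s['ft_force'],1),"w",round(s['gripper_width'],3));return s,R
def delta(tgt,rpy):
    s,R=st();print("cm",np.round(100*R.inv().apply(np.array(tgt)-s['tcp_pos']),2),"deg",np.round((R.inv()*Ro.from_euler('xyz',rpy)).as_rotvec(degrees=True),2))
E
python3 - <<'E'
from st import *
t=T(q[:3],[[q[4],q[3]+12+1,90]])[0];print(t)
delta(t,[np.pi,0,np.pi/2+q[2]])
print("pawl tail px", jigxy(atz("top",(268,227.5),.04)), jigxy(atz("top",(264,227),.035)))
E
```

```text
[ 0.50949812 -0.04701489  0.09      ]
t 0.97 tcp [0.2993 0.6045 0.2149] jig [-260.4  638.2] rpy [-3.1411e+00  1.2000e-03  1.4752e+00] F [0.8 0.1 0.4] w 0.232
cm [-62.83  27.15  12.56] deg [-0.03  0.07 -0.26]
pawl tail px (np.float64(6.774692786573506), np.float64(5.540441259118923)) (np.float64(7.023715823378502), np.float64(15.029784796984842))
```

Request:
move_arm:
  deltas:
    - [-5.2,2.26,0,0,0,0,-1]
    - [-5.2,2.26,0,0,0,0,-1]
    - [-5.2,2.26,0,0,0,0,-1]
    - [-5.2,2.26,0,0,0,0,-1]
    - [-5.2,2.26,0,0,0,0,-1]
    - [-5.2,2.26,0,0,0,0,-1]
    - [-5.2,2.26,0,0,0,0,-1]
    - [-5.2,2.26,0,0,0,0,-1]
    - [-5.2,2.26,0,0,0,0,-1]
    - [-5.2,2.26,0,0,0,0,-1]
    - [-5.2,2.26,0,0,0,0,-1]
    - [-5.2,2.26,0,0,0,0,-1]

```text
clock: 2.48
tcp_pos: [0.5136, -0.0428, 0.2154]
tcp_rot: [-3.141, -0.0, 1.481]
ft_force: [0.7, 0.5, 0.2]
gripper_width: 0.006
```

Request:
move_arm:
  deltas:
    - [0,0,4,0,0,0,-1]
    - [0,0,4,0,0,0,-1]
    - [0,0,4,0,0,0,-1]
    - [0,0,0,0,0,0,-1]

```text
clock: 2.98
tcp_pos: [0.5097, -0.0406, 0.0919]
tcp_rot: [-3.133, -0.0, 1.481]
ft_force: [-0.7, 1.2, 1.0]
gripper_width: 0.006
```

Run:
```python
from st import *
t=T(q[:3],[[q[4],q[3]+12+1,64]])[0];print(t)
delta(t,[np.pi,0,np.pi/2+q[2]])
im=viewer.read_camera("side");crop(im,240,140,360,280,4,"pics/s1.png")
im=viewer.read_camera("top");crop(im,180,160,330,290,4,"pics/t1.png")
```

```text
[ 0.50949812 -0.04701489  0.064     ]
t 2.98 tcp [ 0.5097 -0.0406  0.0919] jig [ 7.7 15. ] rpy [-3.1329e+00 -3.0000e-04  1.4806e+00] F [-0.7  1.2  1. ] w 0.006
cm [-0.64  0.06  2.79] deg [-0.5  -0.02  0.05]
```

View pics/s1.png

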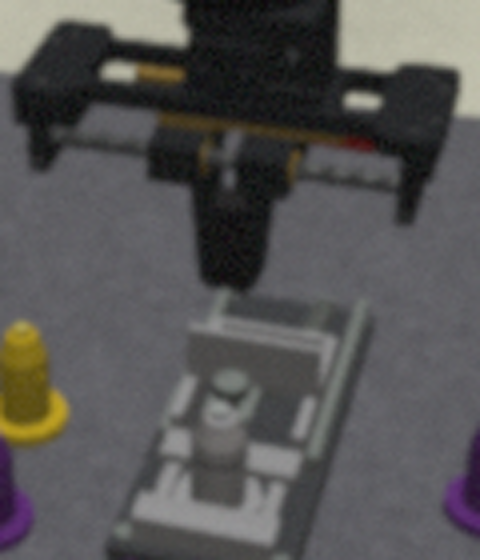

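View pics/t1.png

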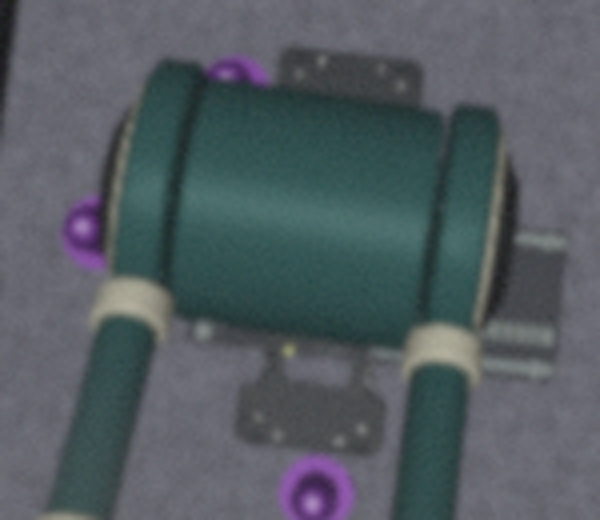

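Request:
move_arm:
  deltas:
    - [-0.6,0.05,0,-0.4,0,0,-1]
    - [0,0,2.2,0,0,0,-1]
    - [0,0,0.5,0,0,0,-1]
    - [0,0,0,0,0,0,-1]

```text
clock: 3.58
tcp_pos: [0.5141, -0.0472, 0.0695]
tcp_rot: [3.134, 0.0, 1.481]
ft_force: [-0.3, 0.8, 0.1]
gripper_width: 0.009
```

Run:
```python
from st import *
s,R=st()
im=viewer.read_camera("side");crop(im,260,190,340,270,7,"pics/s2.png")
print((proj("side",[s['tcp_pos']])-[260,190]+.5)*7)
```

```text
t 3.58 tcp [ 0.5141 -0.0472  0.0695] jig [12.7  8.8] rpy [3.1336e+00 1.0000e-04 1.4808e+00] F [-0.3  0.8  0.1] w 0.009
[[250.93564111 255.57588675]]
```

View pics/s2.png

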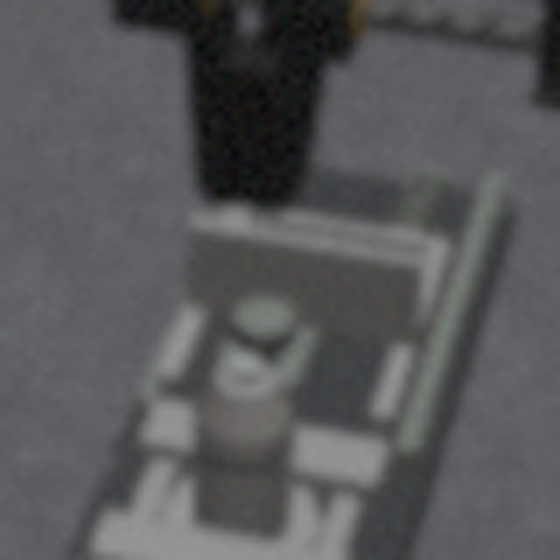

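Request:
move_arm:
  deltas:
    - [0,0,0,0,0,0,-1]
    - [0,0,0,0,0,0,-1]

```text
clock: 3.88
tcp_pos: [0.5142, -0.047, 0.0694]
tcp_rot: [3.133, 0.0, 1.481]
ft_force: [1.0, 0.4, 0.5]
gripper_width: 0.003
```

Run:
```python
from st import *
print(proj("side",[[.5097,-.0406,.0919]]))
s,R=st(); print(s['joint_pos'],s['joint_vel'])
im=viewer.read_camera("side");crop(im,260,190,340,270,7,"pics/s3.png")
print((proj("side",[s['tcp_pos']])-[260,190]+.5)*7)
st()
```

```text
[[297.38234238 218.99769981]]
t 3.88 tcp [ 0.5142 -0.047   0.0694] jig [12.8  8.9] rpy [3.1335e+00 1.0000e-04 1.4809e+00] F [1.  0.4 0.5] w 0.003
[-1.39712496e-01  1.01179660e-01  2.08624275e+00  4.08943030e-04
  9.46074450e-01 -5.00047233e-02] [ 0.00138544  0.00267736  0.00397626  0.00201499 -0.00112752 -0.00133701]
[[250.55289637 256.21861333]]
t 3.92 tcp [ 0.5141 -0.047   0.0692] jig [12.7  9. ] rpy [3.1338 0.     1.4809] F [-0.   0.5  0.2] w 0.007
```

View pics/s3.png

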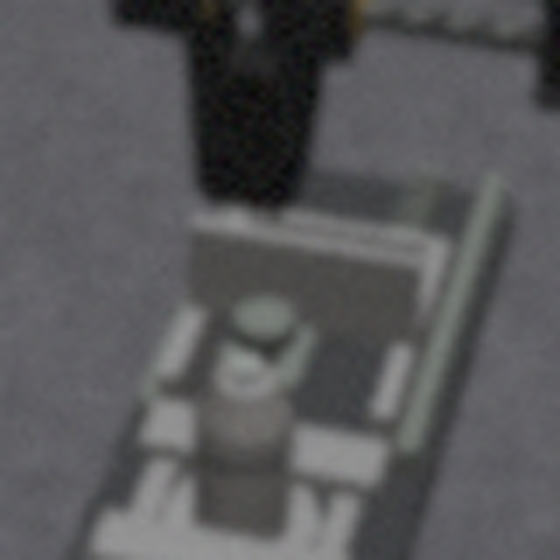

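Run:
```python
from st import *
im=viewer.read_camera("side")
i=cv2.resize(im[190:250,270:330],None,fx=10,fy=10,interpolation=cv2.INTER_CUBIC).astype(float)
i=np.clip((i-10)*2,0,255).astype(np.uint8)
s,R=st()
for dz in(0,.01,.02):
  for dx in(-.0175,.0175):
    for dy in (-.009,.009):
        p=(proj("side",[s['tcp_pos']+R.apply([dy,dx,-dz])])[0]-[270,190]+.5)*10
        cv2.circle(i,tuple(int(v) for v in p),3,(0,255-90*int(dz*100),255),-1)
P=T(q[:3],[[34,q[3],66],[-34,q[3],66],[-34,q[3],36],[34,q[3],36]])
pp=(proj("side",P)-[270,190]+.5)*10
cv2.polylines(i,[np.int32(pp)],True,(0,255,0),1)
cv2.imwrite("pics/s4.png",i)
```

```text
t 3.98 tcp [ 0.514 -0.047  0.069] jig [12.5  9. ] rpy [3.1341 0.     1.4809] F [ 0.1  0.2 -0.5] w 0.004
```

View pics/s4.png

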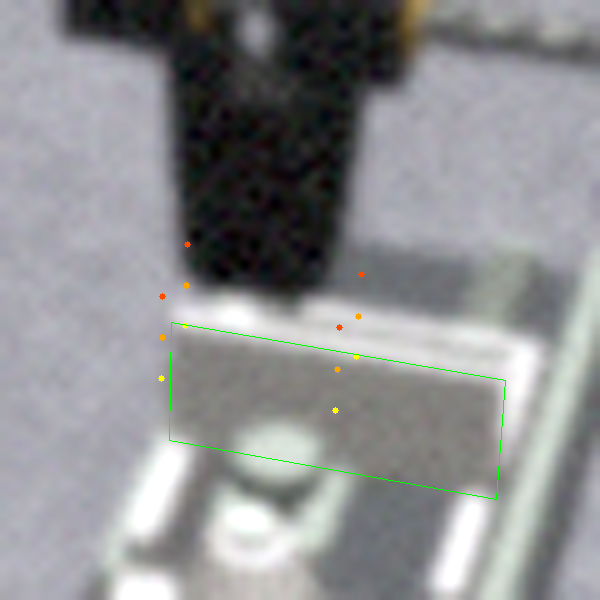

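Run:
```python
from st import *
im=viewer.read_camera("side");a=cv2.imread("pics/side0.png")
d=np.abs(im.astype(int)-a)[190:250,270:330].max(2)
d=cv2.GaussianBlur(d.astype(np.float32),(3,3),0)
cv2.imwrite("pics/d.png",cv2.resize(np.clip(d*5,0,255).astype(np.uint8),None,fx=8,fy=8,interpolation=cv2.INTER_NEAREST))
t=viewer.read_camera("top");crop(t,180,160,330,290,4,"pics/t2.png")
```

```text
(no output)
```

View pics/d.png

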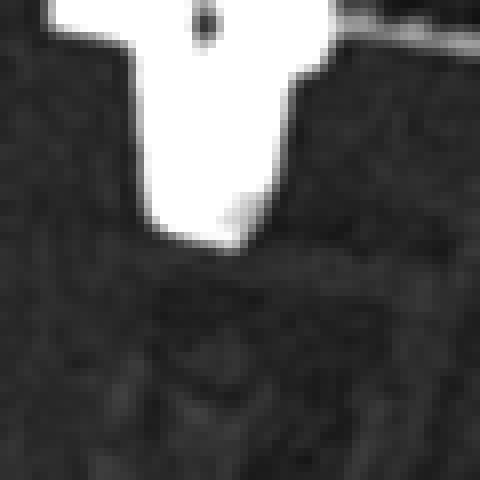

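View pics/t2.png

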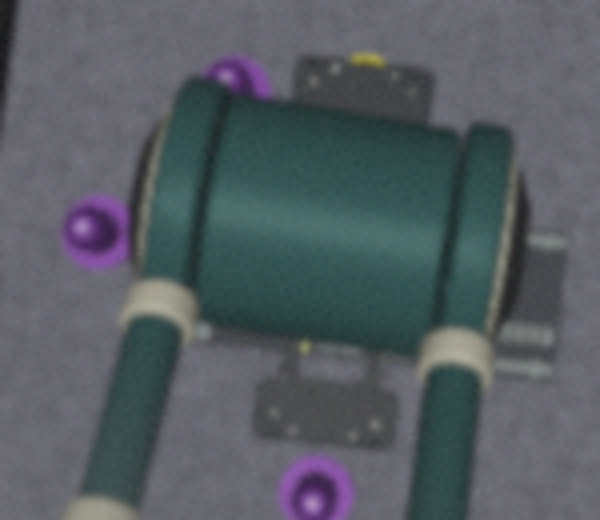

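Run:
```python
from st import *
for z in(.1,.13,.16,.2): print(z,atz("top",(266,222.5),z))
for z in(.06,.069,.08,.09,.1): print(z,atz("side",(294.2,219.6),z))
# gripper outrigger bottoms in s1: (38,165)/4,(407,222)/4 at tcp z .0919
for uv in((249.5,181),(341.7,195.5)):
  o,d=ray("side",uv)
  for y in(-.08,-.06,-.041,-.02): print(uv,y,o+d*(y-o[1])/d[1])
```

```text
0.1 [ 0.51678403 -0.04611177  0.1       ]
0.13 [ 0.5154742  -0.04670048  0.13      ]
0.16 [ 0.51416438 -0.0472892   0.16      ]
0.2 [ 0.51241795 -0.04807415  0.2       ]
0.06 [ 0.52166004 -0.08054544  0.06      ]
0.069 [ 0.5198854  -0.06839987  0.069     ]
0.08 [ 0.5177164  -0.05355529  0.08      ]
0.09 [ 0.51574458 -0.04006022  0.09      ]
0.1 [ 0.51377276 -0.02656515  0.1       ]
(249.5, 181) -0.08 [ 0.61232582 -0.08        0.14151115]
(249.5, 181) -0.06 [ 0.60670082 -0.06        0.15391572]
(249.5, 181) -0.041 [ 0.60135707 -0.041       0.16570007]
(249.5, 181) -0.02 [ 0.59545083 -0.02        0.17872487]
(341.7, 195.5) -0.08 [ 0.4312937  -0.08        0.13030533]
(341.7, 195.5) -0.06 [ 0.43106047 -0.06        0.14304365]
(341.7, 195.5) -0.041 [ 0.4308389  -0.041       0.15514506]
(341.7, 195.5) -0.02 [ 0.43059401 -0.02        0.1685203 ]
```

Request:
move_arm:
  deltas:
    - [0.05,-0.45,0.2,0.4,0,0,-1]
    - [0,0,0.4,0,0,0,-1]
    - [0,0,0.3,0,0,0,-1]
    - [0,0,0.0,0,0,0,-1]

```text
clock: 4.58
tcp_pos: [0.5089, -0.046, 0.0592]
tcp_rot: [-3.141, -0.0, 1.481]
ft_force: [0.3, -0.9, 0.7]
gripper_width: 0.004
```

Request:
move_arm:
  deltas:
    - [0,0,0.2,0,0,0,-1]
    - [0,0,0.2,0,0,0,-1]

```text
clock: 4.82
tcp_pos: [0.5094, -0.0461, 0.0556]
tcp_rot: [3.141, -0.0, 1.481]
ft_force: [-0.7, 0.6, -0.1]
gripper_width: 0.007
```

Request:
move_arm:
  deltas:
    - [0,0,0.2,0,0,0,-1]
    - [0,0,0.2,0,0,0,-1]

```text
clock: 5.08
tcp_pos: [0.5093, -0.0461, 0.0515]
tcp_rot: [-3.142, -0.0, 1.481]
ft_force: [0.2, 0.2, 0.3]
gripper_width: 0.007
```

Run:
```python
from st import *
s,R=st()
im=viewer.read_camera("side");crop(im,260,190,340,270,7,"pics/s5.png")
```

```text
t 5.08 tcp [ 0.5093 -0.0461  0.0515] jig [7.8 9.4] rpy [-3.1416 -0.      1.4808] F [0.2 0.2 0.3] w 0.007
```

View pics/s5.png

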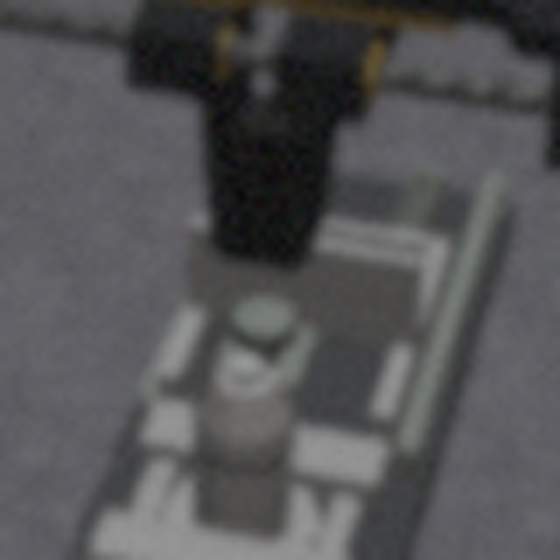

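Request:
move_arm:
  deltas:
    - [0,0,0.2,0,0,0,-1]
    - [0,0,0.2,0,0,0,-1]

```text
clock: 5.38
tcp_pos: [0.5093, -0.0461, 0.0476]
tcp_rot: [3.142, -0.0, 1.481]
ft_force: [-1.0, -0.3, -0.3]
gripper_width: 0.001
```

Request:
move_arm:
  deltas:
    - [0,0,0.2,0,0,0,-1]
    - [0,0,0.2,0,0,0,-1]

```text
clock: 5.62
tcp_pos: [0.5093, -0.0461, 0.0435]
tcp_rot: [-3.142, 0.0, 1.481]
ft_force: [-0.2, -0.4, 0.2]
gripper_width: 0.004
```

Request:
move_arm:
  deltas:
    - [0,0,0.2,0,0,0,-1]
    - [0,0,0.2,0,0,0,-1]

```text
clock: 5.88
tcp_pos: [0.5093, -0.0461, 0.0395]
tcp_rot: [-3.142, 0.0, 1.481]
ft_force: [-0.6, 1.1, -0.0]
gripper_width: 0.008
```

Run:
```python
from st import *
s,R=st()
im=viewer.read_camera("side");crop(im,270,200,330,260,9,"pics/s6.png")
```

```text
t 5.88 tcp [ 0.5093 -0.0461  0.0395] jig [7.8 9.4] rpy [-3.1416  0.      1.4808] F [-0.6  1.1 -0. ] w 0.008
```

View pics/s6.png

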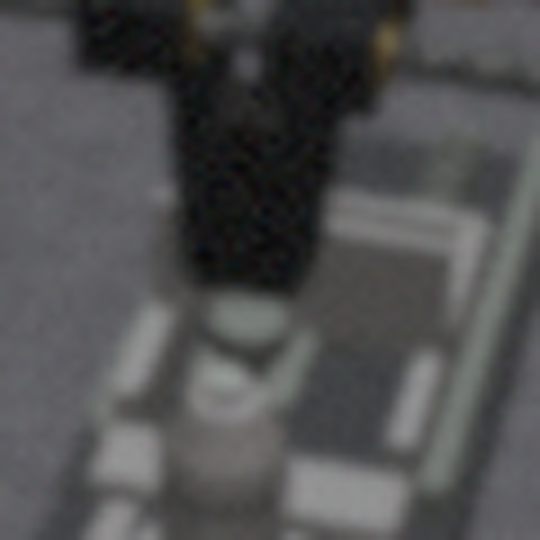

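Request:
move_arm:
  deltas:
    - [0,0,0.2,0,0,0,-1]
    - [0,0,0.2,0,0,0,-1]

```text
clock: 6.18
tcp_pos: [0.5094, -0.0461, 0.0356]
tcp_rot: [3.141, 0.0, 1.481]
ft_force: [0.6, -0.2, -0.1]
gripper_width: 0.007
```

Request:
move_arm:
  deltas:
    - [0,0,0.2,0,0,0,-1]
    - [0,0,0.1,0,0,0,-1]

```text
clock: 6.42
tcp_pos: [0.5092, -0.0461, 0.0325]
tcp_rot: [-3.141, 0.0, 1.481]
ft_force: [-0.2, 0.2, -0.2]
gripper_width: 0.008
```

Request:
move_arm:
  deltas:
    - [0,0,0.2,0,0,0,-1]
    - [0,0,0.1,0,0,0,-1]

```text
clock: 6.68
tcp_pos: [0.5092, -0.0461, 0.0295]
tcp_rot: [-3.141, 0.0, 1.481]
ft_force: [0.4, 1.0, -0.8]
gripper_width: 0.004
```

Request:
move_arm:
  deltas:
    - [0,0,0.1,0,0,0,-1]
    - [0,0,0.1,0,0,0,-1]

```text
clock: 6.92
tcp_pos: [0.5094, -0.0461, 0.0276]
tcp_rot: [3.142, -0.0, 1.481]
ft_force: [0.2, 0.3, 0.0]
gripper_width: 0.003
```

Run:
```python
from st import *
s,R=st()
im=viewer.read_camera("side");crop(im,270,200,330,260,9,"pics/s7.png")
```

```text
t 6.92 tcp [ 0.5094 -0.0461  0.0276] jig [7.9 9.5] rpy [ 3.1415 -0.      1.4808] F [0.2 0.3 0. ] w 0.003
```

View pics/s7.png

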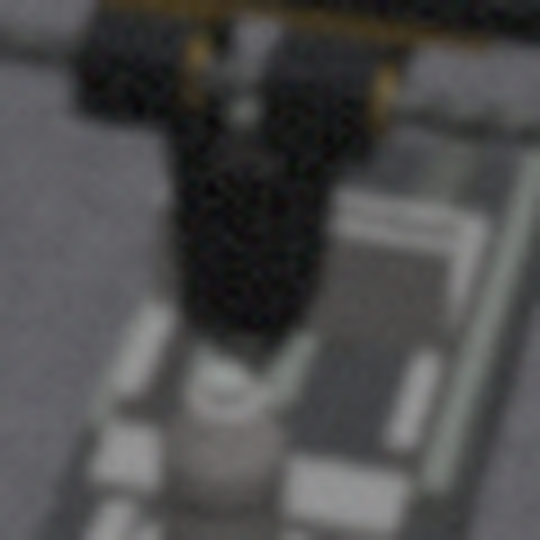

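Request:
move_arm:
  deltas:
    - [0,0,0.1,0,0,0,-1]
    - [0,0,0.1,0,0,0,-1]

```text
clock: 7.22
tcp_pos: [0.5093, -0.0461, 0.0257]
tcp_rot: [3.142, 0.0, 1.481]
ft_force: [-0.0, -0.2, -0.7]
gripper_width: 0.001
```

Request:
move_arm:
  deltas:
    - [0,0,0.1,0,0,0,-1]
    - [0,0,0.1,0,0,0,-1]

```text
clock: 7.48
tcp_pos: [0.5097, -0.0459, 0.0242]
tcp_rot: [3.141, -0.0, 1.481]
ft_force: [-0.4, 1.1, 4.1]
gripper_width: 0.005
```

Request:
move_arm:
  deltas:
    - [0,0,0.1,0,0,0,-1]
    - [0,0,0.1,0,0,0,-1]

```text
clock: 7.72
tcp_pos: [0.51, -0.0458, 0.0223]
tcp_rot: [3.14, -0.001, 1.481]
ft_force: [-0.3, 2.0, 5.4]
gripper_width: 0.008
```

Request:
move_arm:
  deltas:
    - [0,0,0.15,0,0,0,-1]
    - [0,0,0.15,0,0,0,-1]

```text
clock: 7.98
tcp_pos: [0.5102, -0.0453, 0.0196]
tcp_rot: [3.14, -0.001, 1.48]
ft_force: [-0.9, 6.0, 7.8]
gripper_width: 0.004
```

Request:
move_arm:
  deltas:
    - [0,0,0.15,0,0,0,-1]
    - [0,0,0.15,0,0,0,-1]

```text
clock: 8.22
tcp_pos: [0.5102, -0.0457, 0.0164]
tcp_rot: [3.14, -0.001, 1.481]
ft_force: [-0.5, 2.7, 6.8]
gripper_width: 0.004
```

Run:
```python
from st import *
s,R=st()
im=viewer.read_camera("side");crop(im,270,200,330,260,9,"pics/s8.png")
```

```text
t 8.22 tcp [ 0.5102 -0.0457  0.0164] jig [8.7 9.9] rpy [ 3.1400e+00 -5.0000e-04  1.4808e+00] F [-0.5  2.7  6.8] w 0.004
```

View pics/s8.png

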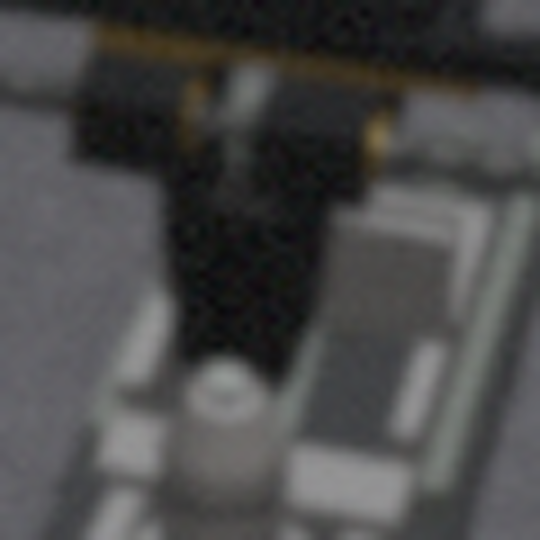

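Request:
move_arm:
  deltas:
    - [-0.15,0,0,0,0,0,-1]
    - [-0.15,0,0,0,0,0,-1]

```text
clock: 8.52
tcp_pos: [0.5099, -0.0488, 0.0164]
tcp_rot: [3.14, -0.001, 1.481]
ft_force: [0.8, 2.6, 5.8]
gripper_width: 0.006
```

Request:
move_arm:
  deltas:
    - [-0.15,0,0,0,0,0,-1]
    - [-0.15,0,0,0,0,0,-1]

```text
clock: 8.78
tcp_pos: [0.5096, -0.0518, 0.0164]
tcp_rot: [3.14, -0.0, 1.481]
ft_force: [0.2, 3.1, 5.0]
gripper_width: 0.004
```

Run:
```python
from st import *
s,R=st()
im=viewer.read_camera("side");crop(im,270,200,330,260,9,"pics/s9.png")
```

```text
t 8.78 tcp [ 0.5096 -0.0518  0.0164] jig [8.7 3.8] rpy [ 3.1400e+00 -5.0000e-04  1.4807e+00] F [0.2 3.1 5. ] w 0.004
```

View pics/s9.png

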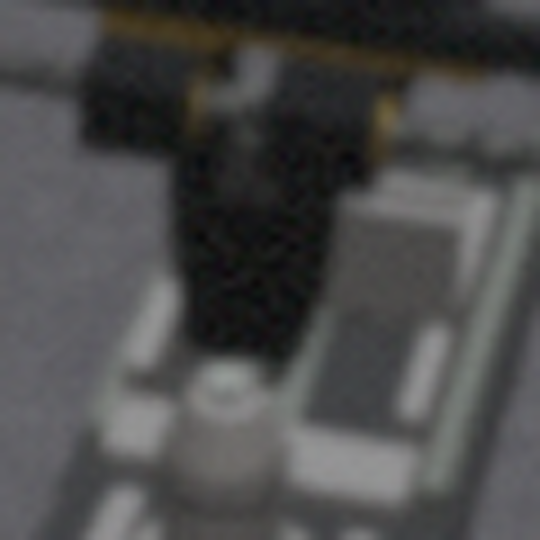

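Request:
move_arm:
  deltas:
    - [-0.2,0,0,0,0,0,-1]
    - [-0.3,0,0,0,0,0,-1]
    - [-0.3,0,0,0,0,0,-1]
    - [-0.3,0,0,0,0,0,-1]

```text
clock: 9.32
tcp_pos: [0.5086, -0.0628, 0.0164]
tcp_rot: [3.14, -0.0, 1.481]
ft_force: [-0.4, 2.5, 5.4]
gripper_width: 0.008
```

Request:
move_arm:
  deltas:
    - [-0.3,0,0,0,0,0,-1]
    - [-0.3,0,0,0,0,0,-1]
    - [-0.3,0,0,0,0,0,-1]
    - [-0.3,0,0,0,0,0,-1]

```text
clock: 9.82
tcp_pos: [0.5075, -0.0748, 0.0164]
tcp_rot: [3.14, -0.0, 1.481]
ft_force: [-1.2, 2.2, 5.6]
gripper_width: 0.005
```

Request:
move_arm:
  deltas:
    - [-0.3,0,0,0,0,0,-1]
    - [-0.3,0,0,0,0,0,-1]
    - [-0.3,0,0,0,0,0,-1]
    - [-0.2,0,0,0,0,0,-1]

```text
clock: 10.32
tcp_pos: [0.5065, -0.0858, 0.0164]
tcp_rot: [3.14, -0.0, 1.481]
ft_force: [-0.2, 2.4, 4.6]
gripper_width: 0.004
```

Run:
```python
from st import *
s,R=st()
im=viewer.read_camera("side");crop(im,265,195,345,295,6,"pics/s10.png")
```

```text
t 10.32 tcp [ 0.5065 -0.0858  0.0164] jig [  8.6 -30.4] rpy [ 3.1402e+00 -4.0000e-04  1.4806e+00] F [-0.2  2.4  4.6] w 0.004
```

View pics/s10.png

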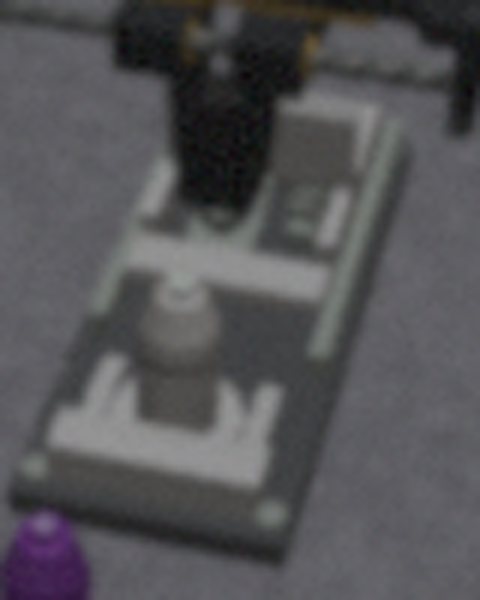

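Run:
```python
from st import *
for uv in((286,239.3),(319.5,244.5)): print(jigxy(atz("side",uv,.027)))
for uv in(sp(122,322),sp(328,357)): print(jigxy(atz("side",uv,.027)))
```

```text
(np.float64(32.8270739635384), np.float64(3.121658329327038))
(np.float64(-36.273971155243196), np.float64(0.15561669545168963))
(np.float64(32.73266058995958), np.float64(48.24408463266262))
(np.float64(-35.44677834485219), np.float64(46.050181075318044))
```

Request:
move_arm:
  deltas:
    - [0,0,-0.4,0,0,0,-1]
    - [0,0,-1,0,0,0,-1]
    - [0,0,-4,0,0,0,-1]
    - [0,0,-4.6,0,0,0,-1]
    - [4.5,-0.43,0,0,0,0,0.36]
    - [4.5,-0.43,0,0,0,0,0.36]
    - [0,0,0,0,0,0,0.36]
    - [0,0,0,0,0,0,0.36]

```text
clock: 11.38
tcp_pos: [0.5051, 0.0042, 0.1158]
tcp_rot: [-3.142, 0.001, 1.482]
ft_force: [0.4, 0.4, -0.2]
gripper_width: 0.435
```

Run:
```python
from st import *
t=T(q[:3],[[0,60,100]])[0];print(t)
delta(t,[np.pi,0,np.pi/2+q[2]])
im=viewer.read_camera("side");crop(im,240,150,360,290,4.2,"pics/s11.png")
im=viewer.read_camera("top");crop(im,180,160,330,290,4,"pics/t11.png")
```

```text
[0.50611262 0.00497637 0.1       ]
t 11.38 tcp [0.5051 0.0042 0.1158] jig [-1.  59.1] rpy [-3.1415e+00  7.0000e-04  1.4818e+00] F [ 0.4  0.4 -0.2] w 0.435
cm [0.09 0.1  1.58] deg [-0.    0.04  0.12]
```

View pics/s11.png

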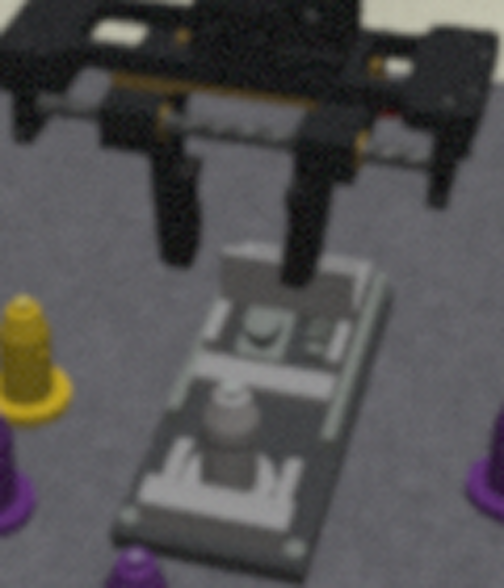

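View pics/t11.png

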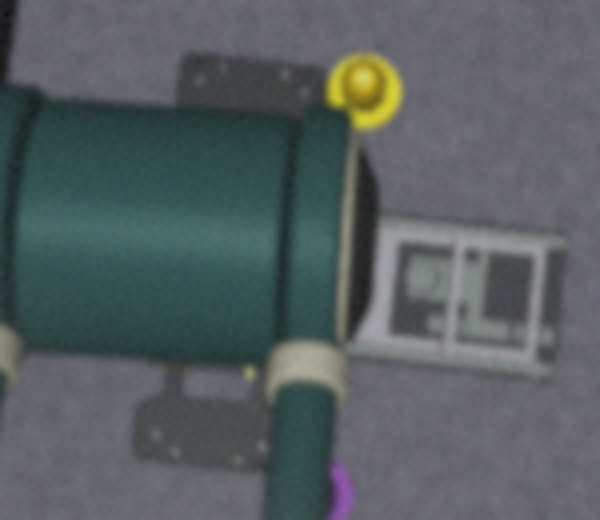

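Run:
```python
from st import *
for uv in((282.9,213.1),(310.7,217.4)):
  o,d=ray("side",uv)
  for y in(-.005,.0042,.013): print(y,(o+d*(y-o[1])/d[1]))
```

```text
-0.005 [ 0.53155438 -0.005       0.12756759]
0.0042 [0.52988729 0.0042     0.13420617]
0.013 [0.52829267 0.013      0.14055613]
-0.005 [ 0.48092114 -0.005       0.12507489]
0.0042 [0.48003496 0.0042     0.13175192]
0.013 [0.47918731 0.013      0.13813865]
```

Request:
move_arm:
  deltas:
    - [0.1,0.1,2,0,0,0,0.36]
    - [0,0,3,0,0,0,0.36]
    - [0,0,2,0,0,0,0.36]
    - [0,0,0,0,0,0,0.36]

```text
clock: 11.98
tcp_pos: [0.5044, 0.0044, 0.0438]
tcp_rot: [-3.137, 0.0, 1.479]
ft_force: [0.0, -1.1, 0.9]
gripper_width: 0.683
```

Run:
```python
from st import *
st()
im=viewer.read_camera("side");crop(im,240,170,350,290,5,"pics/s12.png")
```

```text
t 11.97 tcp [0.5044 0.0044 0.0438] jig [-1.7 59.3] rpy [-3.1370e+00  4.0000e-04  1.4793e+00] F [ 0.  -1.1  0.9] w 0.683
```

View pics/s12.png

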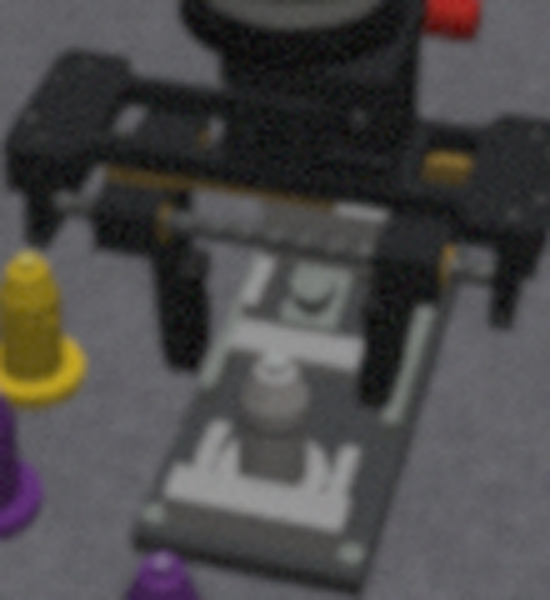

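Request:
move_arm:
  deltas:
    - [0,0,1,0,0,0,0.36]
    - [0,0,0.7,0,0,0,0.36]
    - [0,0,0.3,0,0,0,0.36]
    - [0,0,0.0,0,0,0,0.36]

```text
clock: 12.52
tcp_pos: [0.5061, 0.0054, 0.0255]
tcp_rot: [-3.141, 0.0, 1.481]
ft_force: [0.2, -0.0, 0.7]
gripper_width: 0.677
```

Request:
move_arm:
  deltas:
    - [0,0,0.3,0,0,0,0.36]
    - [0,0,0.3,0,0,0,0.36]

```text
clock: 12.78
tcp_pos: [0.5065, 0.0054, 0.0197]
tcp_rot: [3.141, -0.0, 1.481]
ft_force: [0.1, 0.5, 1.0]
gripper_width: 0.678
```

Run:
```python
from st import *
st()
im=viewer.read_camera("side");crop(im,260,190,350,290,6,"pics/s13.png")
```

```text
t 12.78 tcp [0.5065 0.0054 0.0197] jig [ 0.4 60.5] rpy [ 3.1412 -0.      1.4809] F [0.1 0.5 1. ] w 0.678
```

View pics/s13.png

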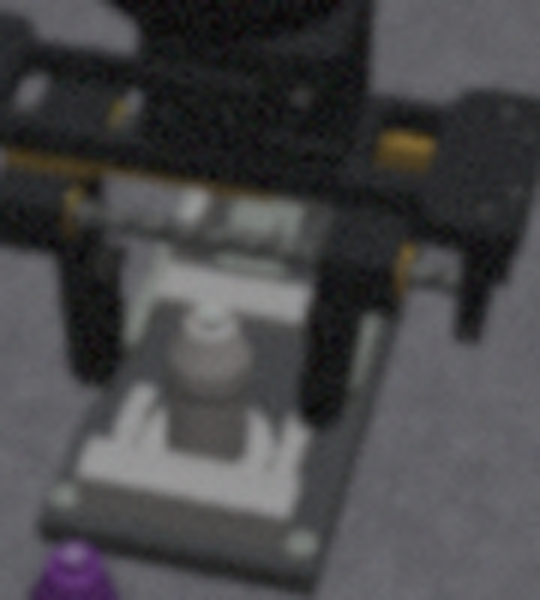

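Request:
move_arm:
  deltas:
    - [0,0,0.3,0,0,0,0.36]
    - [0,0,0.3,0,0,0,0.36]

```text
clock: 13.08
tcp_pos: [0.5063, 0.0054, 0.0135]
tcp_rot: [3.142, -0.0, 1.481]
ft_force: [0.1, -0.5, 0.6]
gripper_width: 0.683
```

Request:
move_arm:
  deltas:
    - [0,0,0.2,0,0,0,0.36]
    - [0,0,0.1,0,0,0,0.36]
    - [0,0,0,0,0,0,0.36]

```text
clock: 13.45
tcp_pos: [0.5063, 0.0054, 0.0106]
tcp_rot: [-3.141, 0.0, 1.481]
ft_force: [0.1, -0.0, 0.9]
gripper_width: 0.679
```

Run:
```python
from st import *
st()
im=viewer.read_camera("side");crop(im,260,190,350,290,6,"pics/s14.png")
```

```text
t 13.45 tcp [0.5063 0.0054 0.0106] jig [ 0.1 60.4] rpy [-3.1414  0.      1.4808] F [ 0.1 -0.   0.9] w 0.679
```

View pics/s14.png

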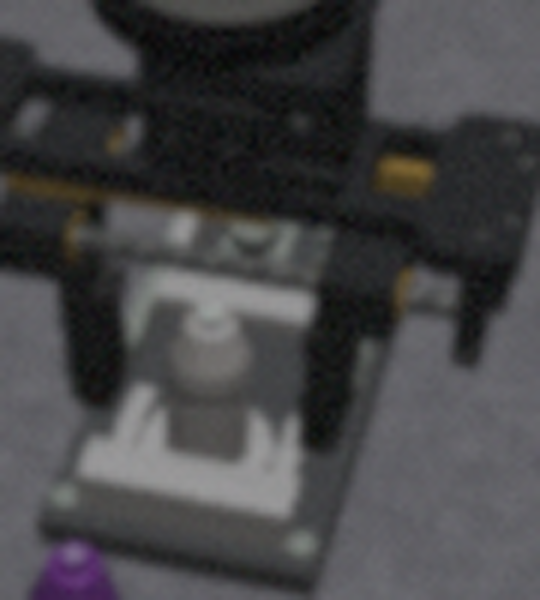

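Request:
move_arm:
  deltas:
    - [0,0,0,0,0,0,-0.4]
    - [0,0,0,0,0,0,-0.6]
    - [0,0,0,0,0,0,-0.8]
    - [0,0,0,0,0,0,-0.8]
    - [0,0,0,0,0,0,-0.8]
    - [0,0,0,0,0,0,-0.8]
  force: 20

```text
clock: 14.25
tcp_pos: [0.5065, 0.0054, 0.0107]
tcp_rot: [3.141, -0.0, 1.481]
ft_force: [0.5, -0.1, -0.4]
gripper_width: 0.298
```

Run:
```python
from st import *
st()
im=viewer.read_camera("side");crop(im,260,190,350,290,6,"pics/s15.png")
```

```text
t 14.25 tcp [0.5065 0.0054 0.0107] jig [ 0.3 60.4] rpy [ 3.1413 -0.      1.4808] F [ 0.5 -0.1 -0.4] w 0.298
```

View pics/s15.png

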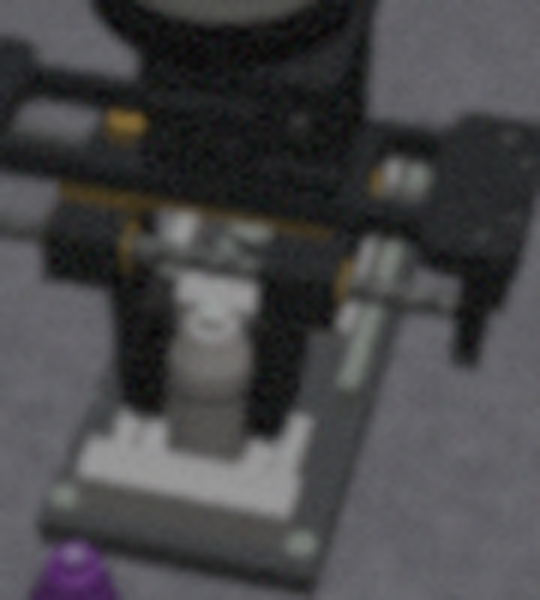

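Request:
move_arm:
  deltas:
    - [-0.2,0,0,0,0,0,-0.8]
    - [-0.3,0,0,0,0,0,-0.8]
    - [-0.4,0,0,0,0,0,-0.8]
    - [-0.4,0,0,0,0,0,-0.8]
    - [0,0,0,0,0,0,-0.8]

```text
clock: 14.92
tcp_pos: [0.5052, -0.0082, 0.0107]
tcp_rot: [3.141, 0.001, 1.481]
ft_force: [0.4, -0.6, 2.0]
gripper_width: 0.299
```

Run:
```python
from st import *
st()
im=viewer.read_camera("side");crop(im,260,190,350,290,6,"pics/s16.png")
```

```text
t 14.93 tcp [ 0.5052 -0.0082  0.0107] jig [ 0.3 46.8] rpy [3.1414e+00 6.0000e-04 1.4807e+00] F [ 0.4 -0.6  2. ] w 0.299
```

View pics/s16.png

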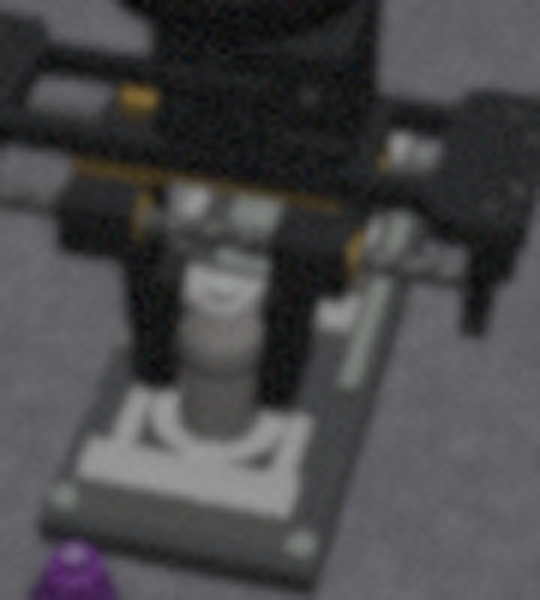

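Request:
move_arm:
  deltas:
    - [0,0,-0.3,0,0,0,-0.8]
    - [0,0,-0.6,0,0,0,-0.8]
    - [0,0,-1,0,0,0,-0.8]
    - [0,0,-1,0,0,0,-0.8]

```text
clock: 15.48
tcp_pos: [0.5049, -0.0075, 0.0404]
tcp_rot: [-3.141, -0.0, 1.481]
ft_force: [-0.3, 0.3, -0.2]
gripper_width: 0.3
```

Request:
move_arm:
  deltas:
    - [0,0,-2,0,0,0,-0.8]
    - [0,0,-3,0,0,0,-0.8]
    - [0,0,-3,0,0,0,-0.8]
    - [0,0,-1,0,0,0,-0.8]
    - [0,0,0,0,0,0,-0.8]

```text
clock: 16.1
tcp_pos: [0.5056, -0.0076, 0.1304]
tcp_rot: [3.14, -0.0, 1.481]
ft_force: [-0.1, 0.1, -1.5]
gripper_width: 0.298
```

Run:
```python
from st import *
c=np.array([.447,.2285]);
delta([*c,.12],[np.pi,0,np.pi/2+q[2]])
im=viewer.read_camera("side");crop(im,230,120,350,290,3.5,"pics/s17.png")
for uv in((281.5,329.5),(359.5,350.5),(254.5,393)): print("tray side",atz("side",uv,.018))
```

```text
t 16.1 tcp [ 0.5056 -0.0076  0.1304] jig [ 0.6 47.5] rpy [ 3.14   -0.      1.4809] F [-0.1  0.1 -1.5] w 0.298
cm [22.99 -7.96  1.03] deg [ 0.09 -0.    0.06]
tray side [0.50148422 0.16428333 0.018     ]
tray side [0.37567691 0.18080206 0.018     ]
tray side [0.51810319 0.28061238 0.018     ]
```

View pics/s17.png

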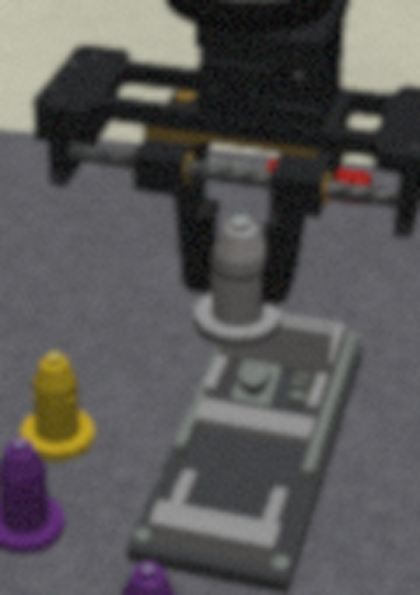

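Request:
move_arm:
  deltas:
    - [1.5,-0.5,0,0,0,0,-0.8]
    - [2.8,-1,0,0,0,0,-0.8]
    - [3,-1,0,0,0,0,-0.8]
    - [3,-1.1,0,0,0,0,-0.8]
    - [3,-1,0,0,0,0,-0.8]
    - [3,-1,0,0,0,0,-0.8]
    - [2.8,-1,0,0,0,0,-0.8]
    - [2.2,-0.8,0,0,0,0,-0.8]
    - [1.7,-0.6,0,0,0,0,-0.8]
    - [0,0,2,0,0,0,-0.8]
    - [0,0,2,0,0,0,-0.8]
    - [0,0,2,0,0,0,-0.8]

```text
clock: 17.65
tcp_pos: [0.4453, 0.2289, 0.0684]
tcp_rot: [-3.14, 0.001, 1.481]
ft_force: [-0.0, -0.2, -0.8]
gripper_width: 0.298
```

Request:
move_arm:
  deltas:
    - [0,0,1.5,0,0,0,-0.8]
    - [0,0,1.5,0,0,0,-0.8]
    - [0,0,1,0,0,0,-0.8]
    - [0,0,0,0,0,0,-0.8]

```text
clock: 18.15
tcp_pos: [0.4455, 0.2284, 0.0288]
tcp_rot: [-3.14, 0.001, 1.481]
ft_force: [-0.2, 0.2, -1.9]
gripper_width: 0.296
```

Run:
```python
from st import *
st()
im=viewer.read_camera("side");crop(im,210,230,410,420,3,"pics/s18.png")
```

```text
t 18.15 tcp [0.4455 0.2284 0.0288] jig [-80.7 277. ] rpy [-3.1400e+00  9.0000e-04  1.4807e+00] F [-0.2  0.2 -1.9] w 0.296
```

View pics/s18.png

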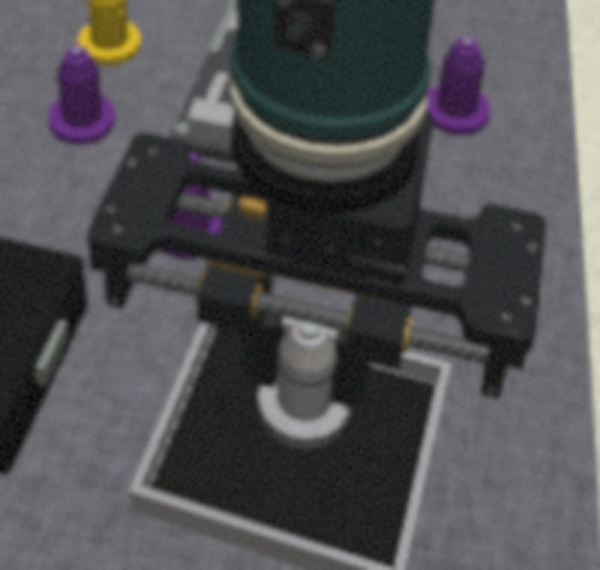

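Request:
move_arm:
  deltas:
    - [0,0,1,0,0,0,-0.8]
    - [0,0,0.8,0,0,0,-0.8]
    - [0,0,0.3,0,0,0,-0.8]
    - [0,0,0,0,0,0,-0.8]

```text
clock: 18.7
tcp_pos: [0.4458, 0.2285, 0.0083]
tcp_rot: [-3.141, 0.0, 1.481]
ft_force: [0.2, 0.5, -0.0]
gripper_width: 0.297
```

Request:
move_arm:
  deltas:
    - [0,0,0.15,0,0,0,-0.8]
    - [0,0,0.15,0,0,0,-0.8]

```text
clock: 18.95
tcp_pos: [0.4464, 0.2288, 0.0058]
tcp_rot: [3.141, -0.0, 1.481]
ft_force: [-0.8, 0.1, -0.5]
gripper_width: 0.3
```

Request:
move_arm:
  deltas:
    - [0,0,0.1,0,0,0,-0.8]
    - [0,0,0,0,0,0,-0.8]

```text
clock: 19.2
tcp_pos: [0.4461, 0.2287, 0.0046]
tcp_rot: [-3.142, 0.0, 1.481]
ft_force: [0.1, -0.6, -1.9]
gripper_width: 0.298
```

Request:
move_arm:
  deltas:
    - [0,0,0.1,0,0,0,-0.8]
    - [0,0,0,0,0,0,-0.8]

```text
clock: 19.45
tcp_pos: [0.4461, 0.2287, 0.0036]
tcp_rot: [-3.141, 0.0, 1.481]
ft_force: [0.3, -0.0, -1.3]
gripper_width: 0.298
```

Request:
move_arm:
  deltas:
    - [0,0,0.1,0,0,0,-0.8]
    - [0,0,0,0,0,0,-0.8]

```text
clock: 19.7
tcp_pos: [0.4462, 0.2287, 0.0027]
tcp_rot: [3.141, -0.0, 1.481]
ft_force: [0.6, -0.0, -1.3]
gripper_width: 0.299
```

Request:
move_arm:
  deltas:
    - [0,0,0.1,0,0,0,-0.8]
    - [0,0,0,0,0,0,-0.8]

```text
clock: 19.95
tcp_pos: [0.4463, 0.2287, 0.0027]
tcp_rot: [-3.141, 0.0, 1.481]
ft_force: [-3.3, -1.2, 8.6]
gripper_width: 0.302
```

Run:
```python
from st import *
st()
im=viewer.read_camera("side");crop(im,240,310,370,420,4.5,"pics/s19.png")
```

```text
t 19.95 tcp [0.4463 0.2287 0.0027] jig [-79.9 277.4] rpy [-3.1414e+00  1.0000e-04  1.4808e+00] F [-3.3 -1.2  8.6] w 0.302
```

View pics/s19.png

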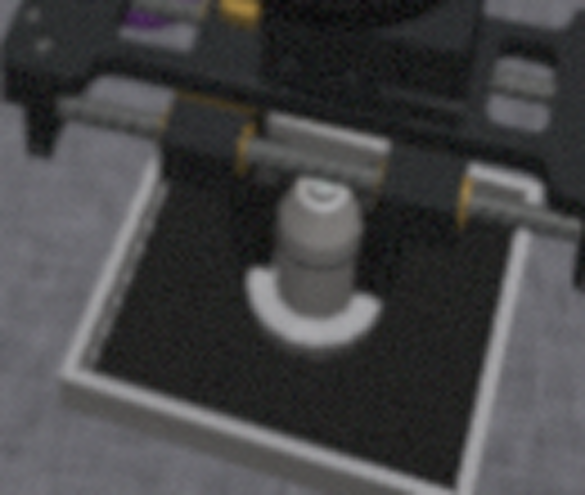

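Request:
move_arm:
  deltas:
    - [0,0,-0.08,0,0,0,-0.8]
    - [0,0,0,0,0,0,-0.3]
    - [0,0,0,0,0,0,0.1]
    - [0,0,0,0,0,0,0.3]
    - [0,0,0,0,0,0,0.3]
    - [0,0,0,0,0,0,0.3]

```text
clock: 20.75
tcp_pos: [0.4461, 0.2287, 0.0024]
tcp_rot: [-3.142, 0.0, 1.481]
ft_force: [0.4, -1.1, -0.8]
gripper_width: 0.656
```

Request:
move_arm:
  deltas:
    - [0,0,-1,0,0,0,0.3]
    - [0,0,-2,0,0,0,0.3]
    - [0,0,-3,0,0,0,0.3]
    - [0,0,-4,0,0,0,0.3]
    - [0,0,-4,0,0,0,0.3]
    - [0,0,-4,0,0,0,0.3]
    - [4,0,0,0,0,0,0.3]
    - [5,0,0,0,0,0,0.3]
    - [5,0,0,0,0,0,0.3]
    - [5,0,0,0,0,0,0.3]
    - [0,0,0,0,0,0,0.3]

```text
clock: 22.12
tcp_pos: [0.4631, 0.421, 0.1829]
tcp_rot: [3.141, -0.001, 1.484]
ft_force: [0.1, -0.3, -0.8]
gripper_width: 0.647
```

Run:
```python
from st import *
st()
im=viewer.read_camera("side");cv2.imwrite("pics/s20.png",im)
im=viewer.read_camera("top");cv2.imwrite("pics/t20.png",im)
```

```text
t 22.12 tcp [0.4631 0.421  0.1829] jig [-80.7 470.4] rpy [ 3.1411e+00 -1.3000e-03  1.4841e+00] F [ 0.1 -0.3 -0.8] w 0.647
```

View pics/s20.png

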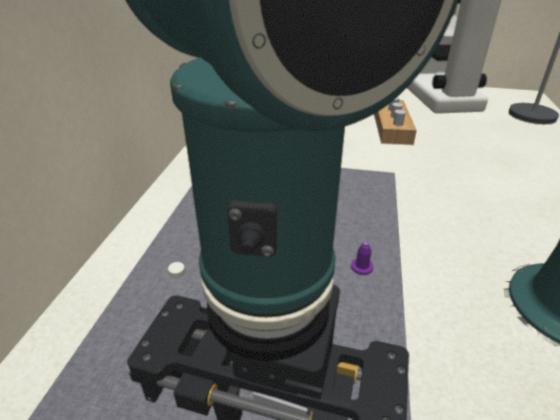

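View pics/t20.png

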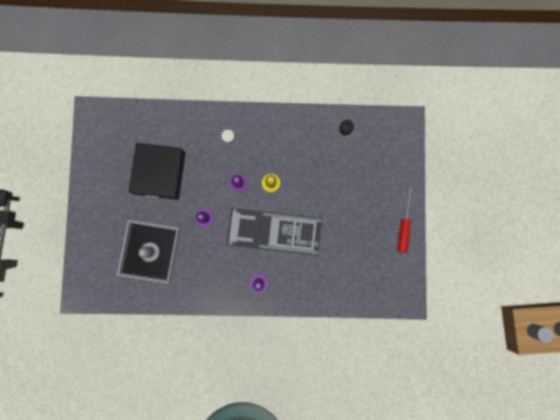

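Run:
```python
from h import *
im=cv2.imread("pics/t20.png");a=cv2.imread("pics/top0.png")
d=cv2.GaussianBlur(np.abs(im.astype(int)-a).max(2).astype(np.float32),(3,3),0)
n,l,s,c=cv2.connectedComponentsWithStats((d>25).astype(np.uint8))
print([x.tolist() for x in s[1:] if x[4]>4])
A=cv2.resize(im[190:270,110:330],None,fx=3.5,fy=3.5,interpolation=cv2.INTER_CUBIC);cv2.imwrite("pics/t21.png",A)
```

```text
[[0, 188, 25, 95, 1140], [238, 214, 57, 32, 1014], [294, 219, 23, 32, 317], [138, 241, 22, 22, 366], [0, 291, 5, 7, 27]]
```

View pics/t21.png

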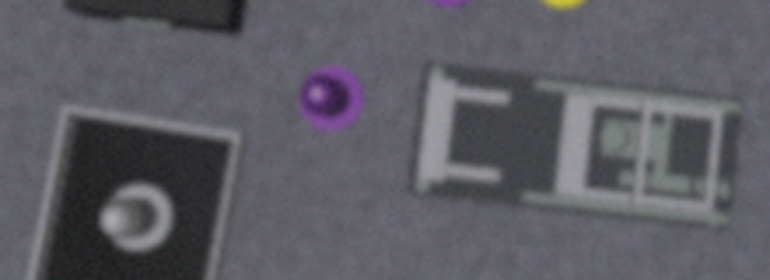

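Only the jig, the objective and the arm have changed in the picture. The objective stands in the tray at about (149, 252), and the carriage is well back.

```bash
python3 -c "
from workcell import env
print(env.job_done())"
```

```text
the job is handed in; nothing more can be done
None
```

The job is done and handed in at about 22 s of the 58 s allowed; no verdict was reported.

**What I did**
- **Press:** I pressed the thumb screw about 8 mm with the closed fingers, at 5–8 N.
- **Carriage:** With the screw still pressed, I slid the carriage about 45 mm back, then lifted straight off.
- **Objective:** I gripped the barrel at 20 N and slid the objective about 13.5 mm out from under the fixed jaw. I then lifted it and set it down near the middle of the tray, touching at about 9 N.

**Last checks**
- **Result:** The final top view shows the objective standing nose-up in the tray and the clamp open. Comparing it with the first top view shows changes only at the carriage, the objective and the arm, so nothing else on the bench moved.
- **Not confirmed from the side:** After the release I only saw the result from above, because the arm blocked the side camera.

**What disagreed**
- **Fingertip height:** In the side camera the fingertips appeared about 20 mm higher than the reported TCP height. Touch agreed: the screw was met at a TCP height of 0.025 m, below its lowest possible top of 0.042 m. I therefore worked by touch and by relative heights. The tray contact came where that predicted.
- **Jig fit:** Fitting the jig in the two views left errors of 1–2 pixels. The top-view thumb-rest corners were off by up to 2.7 pixels.

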